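Kit the capacitors by size

ROBOT

A 6-joint arm with a two-finger parallel gripper is mounted at the origin on the work surface. World frame = base frame: x ahead of the robot, y to its left, z up, the work surface at z = 0. Lengths are in mm, angles in rad, forces in N, time in s.
With the tool pointing down it reaches from about 350 to 875 mm from the base axis. Payload 4.2 kg.
Tool frame: the origin (TCP) lies midway between the tips of the shut fingers; the grasp point (between the pads) lies 19 mm behind it (arm.grasp_offset is the distance from the TCP to the grasp point, in mm); z points along the fingers, y is the line along which they close (so a half turn about z gives the same grasp; the last joint's range is limited). The gripper opens to 85 mm and grips with 20 to 120 N. Pads are 22 mm wide; open, the fingers measure 114 mm over their backs; the gripper's body (76 mm by 85 mm) begins 54 mm behind the grasp point. The pads swing forward as they close: fully open they stand 13 mm farther back than shut.
Start: joints at [-0.843, 0.385, 0.008, 0, -1.194, -0.259], TCP at [282.396, -557.541, 231.312] pointing down, gripper open.
Joint ranges: [-3.14, 3.14], [-1.21, 2.06], [-1.07, 1.41], [-3.16, 2.05], [-2.99, -0.16], [-3.1, 3.1]. Speed limits (rad/s): [2.79, 2.79, 3.14, 3.14, 3.14, 3.14].

INTERFACE

Orientations are given as a unit quaternion [x, y, z, w].
In Python, from bench import arm gives the robot as it stands. The module is installed in compiled form; this text tells all that it offers.
- The arm moves only by the tool servo_tool, never from a script. Its argument "increments" is a list of rows, each a list of 7 numbers: the opening, from 0 (shut) to 1 (fully open), then the shift along the tool's x, y, z in m, then the turn, a rotation vector about the tool's x, y, z in degrees. In form: [[grip, x, y, z, ax, ay, az], ...]. A call has 1 to 12 rows; each row is the pose to reach, as a shift and turn from the pose commanded when the call began, along the tool's axes at that moment; what a row does not reach only later rows make up. A row lasts 1/8 s, in which the tool goes at most 62.5 mm and 10.7 degrees, less where a joint would pass 70% of its speed; a pose out of reach is approached as far as the arm can. A call with a gripper value outside its range is refused whole. The fingers move at their own pace and stop on an object; the grip force is fixed at half the most. Time passes only in rows, so rows that repeat a pose let the fingers close. It gives the time, the measured TCP pose, the force, the opening and the grip force at its end, in the units of the state.
- arm.read_state(): the state, without advancing time (a new reading comes with each control period).
- arm.get_image(name): name is "scene" or "side" or "wrist"; returns a dict with "color" (420x560x3 uint8, red, green, blue), "fx", "fy", "cx", "cy" (pixels), "k1" (the pictures are not rectified: a ray, as slopes to the right and down, at radius r is drawn at 1 + k1 r^2 times it, then the intrinsics apply), "rvec" (rotation vector, rad) and "tvec" (3), from world to camera coordinates, as OpenCV has them; the wrist camera has in their place "hand_eye" (4x4, takes a point from camera to tool coordinates, whose origin is the TCP and whose axes are the flange's). Camera axes: x right, y down, z forward; pixel columns grow to the right and rows downward; lengths in mm; the calibration is good to about 2 mm. A picture is of the moment at which its call begins: read the wrist's pose just before it. There is no depth.
- arm.job_done(): hands the job in; it is judged then, once.
Trained networks look in the newest picture that a camera, given by its name, has taken for a name from the list of things; names that differ only in an ending like _2 or _b are one class to them, and where a whole thing is asked for, a point or a joint stands for the part that bears it (a point fixed in the world has none). Each returns a list of dicts, best first, with "p" (0 to 1); they miss things now and then, are a little off and sometimes report something else, mostly with a low value. They report only what shows in the picture. A call takes as long as a camera call. They do not tell look-alikes from the thing itself.
- arm.look_for(camera, thing): "box" ([centre column, centre row, width, height] in pixels, round what is visible of it).
- arm.spot_point(camera, thing): "centre" ([column, row] in pixels: a listed point, or the origin of a listed thing).
The state is a dict: "clock": time; "joints": joint angles; "joint_vel": joint speeds; "joint_efforts": joint torques, N m; "position": TCP position; "ee_rot": TCP orientation; "contact_force": force on the tool from outside, world axes, zero at the start; "wrist_torque": the same for the moment, N m; "gripper_width": finger opening in mm; "grasp_force": force on a finger pad.
Only numpy, scipy, OpenCV 4.12 (cv2) and the standard library are available. Lean on these libraries where they do the work, as an engineer would, in place of code of your own. Each camera call takes 0.05 s, during which the arm holds its last target. There are 200 camera calls.

TASK

Stand the four can capacitors on the four round rubber pads of the kitting strip, one centred on each pad, in order of size: the smallest next to the tall end stop, growing step by step to the largest at the other end. Set each one down upright without dropping it or tipping it over, and leave the multimeter where it lies.

Things in the scene. Friction and masses are not known exactly. Their poses are not given: they have to be found in the camera images.
- cap1: Smallest of the four loose can capacitors: upright grey plastic-sleeved cylinder, 30 mm diameter, 42 mm tall overall including a black top with two 6 mm high brass screw terminals (the graspable sleeve ends at 36 mm). Standing on its flat base on the bench at the start. Origin: centre of its underside, z up. Round, so it may be gripped at any yaw.
- cap2: Second smallest of the four loose can capacitors: upright grey plastic-sleeved cylinder, 37 mm diameter, 58 mm tall overall including a black top with two 6 mm high brass screw terminals (the graspable sleeve ends at 52 mm). Standing on its flat base on the bench at the start. Origin: centre of its underside, z up. Round, so it may be gripped at any yaw.
- cap3: Second largest of the four loose can capacitors: upright grey plastic-sleeved cylinder, 44 mm diameter, 76 mm tall overall including a black top with two 6 mm high brass screw terminals (the graspable sleeve ends at 70 mm). Standing on its flat base on the bench at the start. Origin: centre of its underside, z up. Round, so it may be gripped at any yaw.
- cap4: Largest of the four loose can capacitors: upright grey plastic-sleeved cylinder, 52 mm diameter, 96 mm tall overall including a black top with two 6 mm high brass screw terminals (the graspable sleeve ends at 90 mm). Standing on its flat base on the bench at the start. Origin: centre of its underside, z up. Round, so it may be gripped at any yaw.
- pad1: One of four identical fixed round black rubber pads (62 mm diameter, 4 mm thick), in one straight row 78 mm apart on the aluminium kitting strip (a fixed plate 75 mm wide, 410 mm long, 6 mm thick, lying on the bench). The pads' names do not tell their order along the row: go by position. Origin: centre of its underside, on the strip 6 mm above the bench; its top is 10 mm above the bench.
- pad2: One of four identical fixed round black rubber pads (62 mm diameter, 4 mm thick), in one straight row 78 mm apart on the aluminium kitting strip (a fixed plate 75 mm wide, 410 mm long, 6 mm thick, lying on the bench). The pads' names do not tell their order along the row: go by position. Origin: centre of its underside, on the strip 6 mm above the bench; its top is 10 mm above the bench.
- pad3: One of four identical fixed round black rubber pads (62 mm diameter, 4 mm thick), in one straight row 78 mm apart on the aluminium kitting strip (a fixed plate 75 mm wide, 410 mm long, 6 mm thick, lying on the bench). The pads' names do not tell their order along the row: go by position. Origin: centre of its underside, on the strip 6 mm above the bench; its top is 10 mm above the bench.
- pad4: One of four identical fixed round black rubber pads (62 mm diameter, 4 mm thick), in one straight row 78 mm apart on the aluminium kitting strip (a fixed plate 75 mm wide, 410 mm long, 6 mm thick, lying on the bench). The pads' names do not tell their order along the row: go by position. Origin: centre of its underside, on the strip 6 mm above the bench; its top is 10 mm above the bench.
- stop: The tall end stop: fixed upright dark steel block, 60 mm across the strip, 16 mm along it, 40 mm tall, at one end of the strip, 70 mm from the centre of the nearest pad, in line with the row. It may be at either end; the other end carries a low dark steel bar, 60 x 16 mm, only 6 mm high. Origin: centre of its underside, 6 mm above the bench.
- meter: Bystander: a loose yellow multimeter with a black face, 165 x 80 x 36 mm, about 0.4 kg, lying flat near the right-hand end of the strip. Origin: centre of its underside; x along its length. To be left alone.
There are look-alikes about, which are no part of the job. What is shaped like the cap1 but purple is not meant.

How it is judged (in metres and radians):
At the end, for the whole second after the job is handed in: Counted from the tall end stop, the pads carry the capacitors from smallest to largest, one each; each stands upright (tilt under 0.08 rad), base on the pad (height within 3 mm), axis within 12 mm of the pad's centre, released and at rest ((horizontal distance between cap1 and pad1 below 0.012 m or horizontal distance between cap1 and pad2 below 0.012 m or horizontal distance between cap1 and pad3 below 0.012 m or horizontal distance between cap1 and pad4 below 0.012 m) and horizontal distance between cap1 and stop between 0.045 and 0.095 m and angle between each of cap1, cap2, cap3, cap4's own z axis and vertical below 0.08 rad and height (world z) of cap1 between 0.007 and 0.013 m and linear speed of each of cap1, cap2, cap3, cap4 below 0.02 m/s and angular speed of each of cap1, cap2, cap3, cap4 below 0.2 rad/s and (horizontal distance between cap2 and pad1 below 0.012 m or horizontal distance between cap2 and pad2 below 0.012 m or horizontal distance between cap2 and pad3 below 0.012 m or horizontal distance between cap2 and pad4 below 0.012 m) and horizontal distance between cap2 and stop between 0.123 and 0.173 m and height (world z) of cap2 between 0.007 and 0.013 m and (horizontal distance between cap3 and pad1 below 0.012 m or horizontal distance between cap3 and pad2 below 0.012 m or horizontal distance between cap3 and pad3 below 0.012 m or horizontal distance between cap3 and pad4 below 0.012 m) and horizontal distance between cap3 and stop between 0.201 and 0.251 m and height (world z) of cap3 between 0.007 and 0.013 m and (horizontal distance between cap4 and pad1 below 0.012 m or horizontal distance between cap4 and pad2 below 0.012 m or horizontal distance between cap4 and pad3 below 0.012 m or horizontal distance between cap4 and pad4 below 0.012 m) and horizontal distance between cap4 and stop between 0.279 and 0.329 m and height (world z) of cap4 between 0.007 and 0.013 m); the robot touches nothing.
It fails at once if a capacitor is tipped over (more than 0.6 rad) (angle between any of cap1, cap2, cap3, cap4's own z axis and vertical above 0.6 rad).
It fails at once if a capacitor is dropped or flung (faster than 0.6 m/s while not touched by the fingers) ((contact force between cap1 and the fingers below 0.05 N and linear speed of cap1 above 0.6 m/s) or (contact force between cap2 and the fingers below 0.05 N and linear speed of cap2 above 0.6 m/s) or (contact force between cap3 and the fingers below 0.05 N and linear speed of cap3 above 0.6 m/s) or (contact force between cap4 and the fingers below 0.05 N and linear speed of cap4 above 0.6 m/s)).
It fails at once if the multimeter is pushed more than 20 mm (distance of meter from where it was at the start of the episode above 0.02 m).
It also fails if it takes over 102 s, if anything falls off the work surface, if the arm or the gripper's body presses on something with over 40 N, if the wrist force passes 120 N, or if a joint passes its speed limit or range.

## Working session

There is one attempt and no reset: what is moved stays moved. The work goes in short steps, Python scripts to look and compute and a tool call to move; the robot and the scene stay as the last step left them, time stands still between calls to the robot, and variables do not carry over. Pictures are saved under pics/ and viewed, at most 14 in all, crops included, and the job is handed in when it is done.

Besides the shell and the picture viewer there is one more tool, called after "Emit:" as a command line: name --pt "numbers of a row" for each row, then --argument value for the rest. servo_tool: Moves the arm, as the interface text tells. Its arguments: {"type":"object","properties":{"increments":{"type":"array","items":{"type":"array","items":{"type":"number"}}}},"required":["increments"]}

```bash
mkdir -p pics; cat > h.py <<'E'
import numpy as np, cv2
from scipy.spatial.transform import Rotation as R
from bench import arm
def ray(im,px):
    d=np.array([(px[0]-im['cx'])/im['fx'],(px[1]-im['cy'])/im['fy']]);u=d.copy()
    for _ in range(20): u=d/(1+im['k1']*(u@u))
    c=np.array([u[0],u[1],1.])
    if 'hand_eye' in im:
        s=im['state'];H=np.array(im['hand_eye']);Rt=R.from_quat(s['ee_rot']).as_matrix()
        return Rt@H[:3,3]+np.array(s['position']), Rt@H[:3,:3]@c
    M=cv2.Rodrigues(np.array(im['rvec'],float))[0]
    return -M.T@np.array(im['tvec'],float).ravel(), M.T@c
def get(cam):
    s=arm.read_state();im=arm.get_image(cam);im['state']=s;return im
def onz(im,px,z):
    o,d=ray(im,px);return o+d*(z-o[2])/d[2]
def save(im,n): cv2.imwrite('pics/'+n+'.png',im['color'][:,:,::-1])
E
python3 - <<'E'
from h import *
for c in ['scene','side']:
    im=get(c);save(im,c+'0')
    for t in ['cap1','cap2','cap3','cap4','pad1','stop','meter']:
        for d in arm.spot_point(c,t)[:6]:
            z={'pad1':6,'stop':6}.get(t,0)
            print(c,t,round(d['p'],2),np.round(d['centre']),np.round(onz(im,d['centre'],z)[:2]))
E
```

```text
scene cap1 0.88 [198. 227.] [ 477. -303.]
scene cap1 0.83 [338. 190.] [498.  92.]
scene cap1 0.83 [287. 205.] [495. -60.]
scene cap1 0.59 [368. 156.] [410. 235.]
scene cap1 0.48 [380. 176.] [496. 229.]
scene cap2 0.88 [198. 227.] [ 477. -303.]
scene cap2 0.83 [338. 190.] [498.  92.]
scene cap2 0.83 [287. 205.] [495. -60.]
scene cap2 0.59 [368. 156.] [410. 235.]
scene cap2 0.48 [380. 176.] [496. 229.]
scene cap3 0.88 [198. 227.] [ 477. -303.]
scene cap3 0.83 [338. 190.] [498.  92.]
scene cap3 0.83 [287. 205.] [495. -60.]
scene cap3 0.59 [368. 156.] [410. 235.]
scene cap3 0.48 [380. 176.] [496. 229.]
scene cap4 0.88 [198. 227.] [ 477. -303.]
scene cap4 0.83 [338. 190.] [498.  92.]
scene cap4 0.83 [287. 205.] [495. -60.]
scene cap4 0.59 [368. 156.] [410. 235.]
scene cap4 0.48 [380. 176.] [496. 229.]
scene pad1 0.93 [310. 249.] [645. -57.]
scene pad1 0.77 [284. 255.] [ 637. -126.]
scene pad1 0.75 [373. 239.] [678. 104.]
scene pad1 0.65 [341. 239.] [649.  27.]
scene stop 0.75 [254. 257.] [ 617. -196.]
scene meter 0.76 [171. 295.] [ 641. -413.]
side cap1 0.93 [260. 275.] [496.  82.]
side c
[... 478 characters left out ...]
83 [357. 207.] [ 482. -284.]
side cap3 0.69 [193. 339.] [471. 290.]
side cap3 0.57 [304. 249.] [479. -49.]
side cap3 0.57 [238. 342.] [402. 243.]
side cap3 0.56 [207. 309.] [506. 224.]
side cap4 0.93 [260. 275.] [496.  82.]
side cap4 0.83 [357. 207.] [ 482. -284.]
side cap4 0.69 [193. 339.] [471. 290.]
side cap4 0.57 [304. 249.] [479. -49.]
side cap4 0.57 [238. 342.] [402. 243.]
side cap4 0.56 [207. 309.] [506. 224.]
side pad1 0.89 [230. 231.] [657.  15.]
side pad1 0.7 [274. 210.] [ 635. -124.]
side pad1 0.68 [196. 249.] [667. 116.]
side pad1 0.53 [250. 220.] [652. -51.]
side stop 0.64 [295. 200.] [ 626. -199.]
side meter 0.86 [338. 173.] [ 631. -414.]
side meter 0.36 [226. 230.] [672.  13.]
```

View pics/scene0.png

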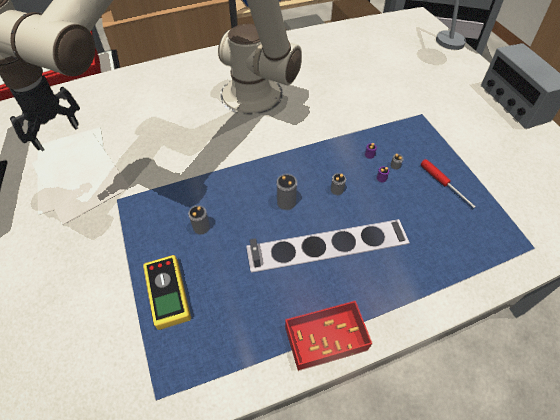

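View pics/side0.png

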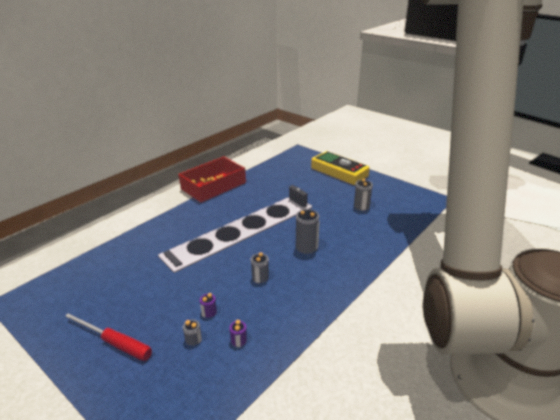

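Scene: the grey cans are at (198,218) cap3, (287,190) cap4, (338,183) cap2 and (397,160) cap1. The purple look-alikes at (371,150) and (383,173) are not meant, because only (397,160) is grey. The tall stop is at (254,252), the right-hand (−y) end. The side picture agrees: grey (192,333), purple (208,305) and (238,333).

```bash
cat >> h.py <<'E'
def delta(p,yaw=None):
    """tool-frame shift (m) & turn to reach world TCP p, tool down, tool-y line at world angle yaw (deg)"""
    s=arm.read_state();r=R.from_quat(s['ee_rot']);M=r.as_matrix()
    out=M.T@(np.array(p)-s['position'])/1000
    cur=np.degrees(np.arctan2(M[1,1],M[0,1]));t=np.zeros(3)
    if yaw is not None:
        dy=(yaw-cur+90)%180-90
        up=R.from_euler('z',dy,degrees=True)*r
        # correct tilt
        m=up.as_matrix();y=np.array([np.cos(np.radians(cur+dy)),np.sin(np.radians(cur+dy)),0]);z=np.array([0,0,-1.])
        G=np.column_stack([np.cross(y,z),y,z]);t=(r.inv()*R.from_matrix(G)).as_rotvec(degrees=True)
    print('pos',np.round(s['position'],1),'yaw',round(cur,1),'j',np.round(s['joints'],2),'t',round(s['clock'],2),'w',round(s['gripper_width'],1),'shift',np.round(out,4),'turn',np.round(t,1))
E
python3 - <<'E'
from h import *
im=get('wrist');print(np.round(im['hand_eye'],3),im['fx'],im['k1'])
delta([520,0,330],0)
delta([471,290,250],0)
# grey confirm crop
a=get('scene')['color'][130:230,180:430];b=get('side')['color'][180:360,170:400]
c=np.zeros((600,800,3),np.uint8);a=cv2.resize(a,(625,250));c[:250,:625]=a
b=cv2.resize(b,None,fx=1.9,fy=1.9);c[255:255+342,:437]=b
cv2.imwrite('pics/crop.png',c[:,:,::-1])
E
```

```text
[[ 0.00000e+00 -9.46000e-01 -3.23000e-01  8.37290e+01]
 [ 1.00000e+00 -0.00000e+00  1.00000e-03 -3.55000e-01]
 [-1.00000e-03 -3.23000e-01  9.46000e-01 -1.43305e+02]
 [ 0.00000e+00  0.00000e+00  0.00000e+00  1.00000e+00]] 322.10018958236697 -0.039338639846054096
pos [ 282.4 -557.5  231.4] yaw 116.9 j [-0.84  0.38  0.01 -0.   -1.19 -0.26] t 0.85 w 85.1 shift [-0.4639  0.39   -0.0987] turn [ -0.    0.  -63.1]
pos [ 282.4 -557.5  231.4] yaw 116.9 j [-0.84  0.38  0.01 -0.   -1.19 -0.26] t 0.85 w 85.1 shift [-0.5512  0.6709 -0.0187] turn [ -0.    0.  -63.1]
```

View pics/crop.png

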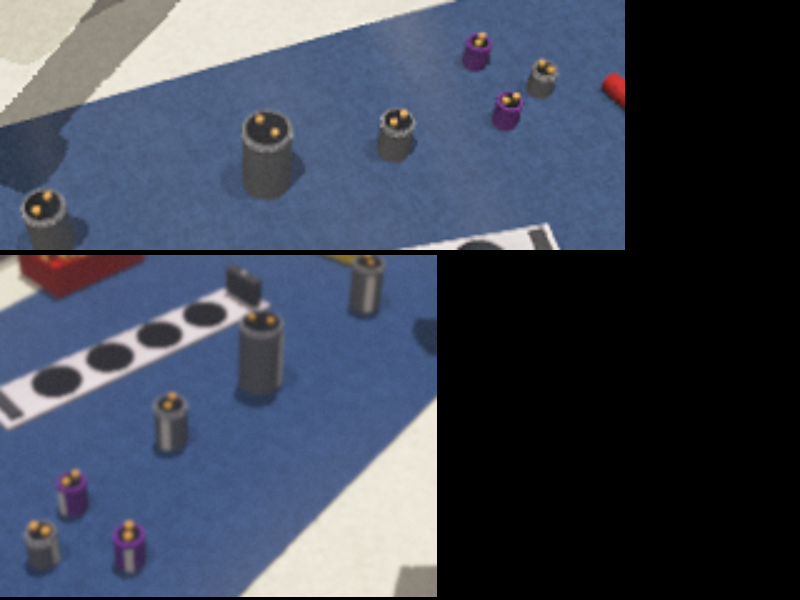

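The crop confirms that cap1 is the grey small can, at (542,78) in the upper half and (41,545) in the lower. I'll move to a viewing pose above the strip.

Emit:
servo_tool --pt "1 -0.046 0.039 -0.01 0 0 -6.3" --pt "1 -0.093 0.078 -0.02 0 0 -12.6" --pt "1 -0.139 0.117 -0.03 0 0 -19" --pt "1 -0.186 0.156 -0.04 0 0 -25" --pt "1 -0.232 0.195 -0.05 0 0 -31.5" --pt "1 -0.278 0.234 -0.06 0 0 -38" --pt "1 -0.325 0.273 -0.07 0 0 -44" --pt "1 -0.371 0.312 -0.08 0 0 -50.5" --pt "1 -0.418 0.351 -0.09 0 0 -57" --pt "1 -0.464 0.39 -0.099 0 0 -63" --pt "1 -0.464 0.39 -0.099 0 0 -63" --pt "1 -0.464 0.39 -0.099 0 0 -63"

```text
clock: 2.45
position: [519.8, 0.1, 330.1]
ee_rot: [-0.706, 0.708, 0.0, -0.0]
contact_force: [-0.5, -0.3, -0.1]
gripper_width: 85.3
grasp_force: 0.0
```

```bash
python3 - <<'E'
from h import *
im=get('wrist');save(im,'w0');delta([520,0,330],0)
for t,z in [('cap1',0),('pad1',6),('stop',6)]:
    for d in arm.spot_point('wrist',t)[:7]:
        print(t,round(d['p'],2),np.round(d['centre']),np.round(onz(im,d['centre'],z)[:2],1))
# brass terminals / black pads blobs
hsv=cv2.cvtColor(im['color'],cv2.COLOR_RGB2HSV)
m=(hsv[...,2]<60).astype(np.uint8)
n,l,st,ce=cv2.connectedComponentsWithStats(m)
for i in range(1,n):
    if st[i,4]>250: print('dark',st[i],np.round(onz(im,ce[i],10)[:2],1))
E
```

```text
pos [519.6  -0.6 330.2] yaw 179.8 j [ 0.31  0.15 -0.07 -0.   -1.35 -0.31] t 2.5 w 85.7 shift [-0.0006 -0.0003  0.0002] turn [ 0.  -0.  -0.2]
cap1 0.97 [312. 320.] [467.7 286.2]
cap1 0.72 [347. 297.] [407.5 238. ]
cap1 0.7 [299. 216.] [493.2  90.1]
cap1 0.62 [309. 123.] [481.1 -52. ]
cap1 0.58 [296. 293.] [496.4 229.3]
pad1 0.89 [204.  68.] [ 623.7 -125. ]
pad1 0.87 [190. 179.] [656.2  27.7]
pad1 0.67 [190. 225.] [664.3 102.4]
pad1 0.64 [196. 125.] [640.8 -49.7]
stop 0.91 [207.  14.] [ 615.9 -190. ]
dark [178   3  53  16 357] [ 613.9 -192.6]
dark [  42    9   36  135 3066] [ 820.8 -117.9]
dark [ 181   44   43   46 1558] [ 626.  -126.5]
dark [298 102  36  37 903] [473.2 -56.5]
dark [ 177  105   41   42 1328] [639.2 -49.8]
dark [ 173  160   39   38 1136] [652.5  26.7]
dark [170 211  37  33 956] [665.7 103.3]
dark [    0   272   560   148 37102] [522.  401.9]
dark [341 288  19  20 263] [405.6 229.6]
```

View pics/w0.png

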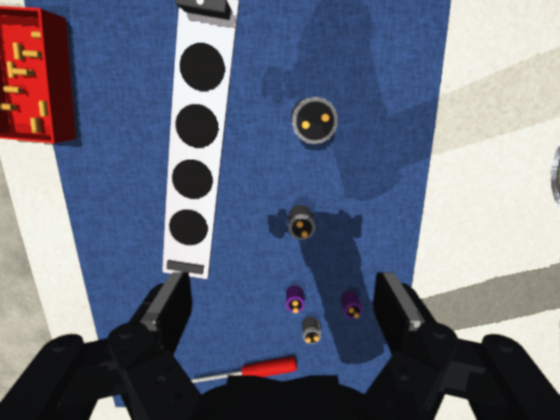

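Wrist view: the pads form a straight row at (202,67), (196,125), (192,179) and (188,227). Cap1 is at (312,330), the purple cans at (295,298) and (351,305), cap2 at (302,223) and cap4 at (314,120). Pad blobs fit a 77.8 mm spacing.

```bash
python3 - <<'E'
from h import *
delta([468,286,120],-10)
E
```

```text
pos [519.7  -1.2 330.4] yaw 179.7 j [ 0.31  0.15 -0.07  0.   -1.35 -0.31] t 2.65 w 85.6 shift [-0.287   0.0529  0.2104] turn [ 0.  -0.   9.7]
```

Emit:
servo_tool --pt "1 -0.048 0.009 0.035 0 0 2" --pt "1 -0.096 0.018 0.07 0 0 4" --pt "1 -0.144 0.027 0.105 0 0 6" --pt "1 -0.192 0.036 0.14 0 0 8" --pt "1 -0.24 0.045 0.175 0 0 9.7" --pt "1 -0.287 0.053 0.21 0 0 9.7" --pt "1 -0.287 0.053 0.21 0 0 9.7" --pt "1 -0.287 0.053 0.21 0 0 9.7"

```text
clock: 3.65
position: [468.3, 286.5, 120.7]
ee_rot: [-0.644, 0.765, -0.0, 0.0]
contact_force: [-0.2, -0.7, 1.1]
gripper_width: 85.4
grasp_force: 0.0
```

```bash
python3 - <<'E'
from h import *
im=get('wrist');save(im,'w1');delta([468,286,30],-10)
for d in arm.spot_point('wrist','cap1')[:4]: print(round(d['p'],2),np.round(d['centre']),np.round(onz(im,d['centre'],0)[:2],1))
E
```

```text
pos [468.5 286.4 121.2] yaw 170.1 j [ 0.84  0.36 -0.33  0.   -0.88 -1.02] t 3.7 w 84.9 shift [0.0005 0.0006 0.0912] turn [-0.1  0.1  0.1]
0.97 [234. 139.] [497.4 227. ]
0.88 [279. 205.] [471.1 288.5]
0.7 [345. 135.] [408.4 239.2]
```

View pics/w1.png

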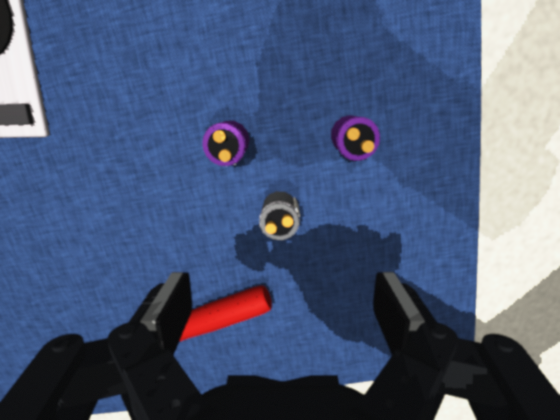

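Close view: grey cap1 is at (279,215), between the purple cans at (225,145) and (357,138). The screwdriver handle at (225,310) is clear of the fingers.

```bash
python3 - <<'E'
from h import *
im=get('wrist')
print(onz(im,[279.5,221],36),onz(im,[268,295],15))
delta([471,288,2],-10)
E
```

```text
[471.20041896 289.92936241  36.        ] [495.64399197 366.71448769  15.        ]
pos [468.6 286.3 121.6] yaw 170.1 j [ 0.84  0.36 -0.33  0.   -0.88 -1.02] t 3.8 w 85.6 shift [-0.0019 -0.0019  0.1196] turn [-0.1  0.1  0.1]
```

Emit:
servo_tool --pt "1 -0.003 -0.002 0.04 0 0 0" --pt "1 -0.003 -0.002 0.08 0 0 0" --pt "1 -0.003 -0.002 0.117 0 0 0" --pt "1 -0.003 -0.002 0.117 0 0 0" --pt "0.3 -0.003 -0.002 0.117 0 0 0" --pt "0.2 -0.003 -0.002 0.117 0 0 0" --pt "0.2 -0.003 -0.002 0.117 0 0 0" --pt "0.2 -0.003 -0.002 0.117 0 0 0" --pt "0.2 -0.003 -0.002 0.117 0 0 0" --pt "0.2 -0.003 -0.002 0.117 0 0 0"

```text
clock: 5.05
position: [471.0, 290.5, 4.9]
ee_rot: [-0.644, 0.765, -0.0, 0.001]
contact_force: [-0.5, -0.6, 6.9]
gripper_width: 28.4
grasp_force: 58.9
```

```bash
python3 - <<'E'
from h import *
delta([626,-126.5,160],-9.8); print(arm.read_state()['grasp_force'])
E
```

```text
pos [471.  290.5   4.9] yaw 170.2 j [ 0.85  0.53 -0.43  0.   -0.61 -1.02] t 5.05 w 28.4 shift [ 0.3842 -0.224  -0.1555] turn [-0.1  0.1 -0. ]
58.92609179019928
```

Emit:
servo_tool --pt "0.2 0 0 -0.04 0 0 0" --pt "0.2 0 0 -0.08 0 0 0" --pt "0.2 0.045 -0.026 -0.11 0 0 0" --pt "0.2 0.09 -0.052 -0.14 0 0 0" --pt "0.2 0.135 -0.079 -0.15 0 0 0" --pt "0.2 0.18 -0.105 -0.15 0 0 0" --pt "0.2 0.225 -0.131 -0.15 0 0 0" --pt "0.2 0.27 -0.157 -0.15 0 0 0" --pt "0.2 0.315 -0.184 -0.15 0 0 0" --pt "0.2 0.36 -0.21 -0.15 0 0 0" --pt "0.2 0.384 -0.224 -0.15 0 0 0" --pt "0.2 0.384 -0.224 -0.15 0 0 0"

```text
clock: 6.55
position: [625.4, -128.7, 152.8]
ee_rot: [-0.643, 0.766, 0.0, -0.0]
contact_force: [-0.0, -0.3, -0.3]
gripper_width: 28.2
grasp_force: 59.3
```

Emit:
servo_tool --pt "0.2 0 0 0.05 0 0 0" --pt "0.2 0 0 0.05 0 0 0" --pt "0.2 0 0 0.05 0 0 0"

```text
clock: 6.92
position: [626.2, -126.3, 104.8]
ee_rot: [-0.644, 0.765, -0.001, 0.0]
contact_force: [0.1, -0.6, 0.5]
gripper_width: 28.3
grasp_force: 59.3
```

```bash
python3 - <<'E'
from h import *
im=get('wrist');save(im,'w2');delta([626,-126.5,15.5],-9.8)
for t,z in [('pad1',6),('stop',6)]:
  for d in arm.spot_point('wrist',t)[:4]: print(t,round(d['p'],2),np.round(d['centre']),np.round(onz(im,d['centre'],z)[:2],1))
m=(cv2.cvtColor(im['color'],cv2.COLOR_RGB2HSV)[...,2]<60).astype(np.uint8)
n,l,st,ce=cv2.connectedComponentsWithStats(m)
for i in range(1,n):
    if st[i,4]>250: print('dark',st[i],np.round(onz(im,ce[i],10)[:2],1))
E
```

```text
pos [ 626.6 -126.3  105.4] yaw 170.2 j [ 0.05  0.51 -0.12  0.   -0.93 -0.22] t 6.97 w 28.3 shift [0.0003 0.0009 0.0899] turn [-0.2 -0.   0. ]
pad1 0.59 [280. 214.] [ 628.3 -124. ]
pad1 0.25 [459. 255.] [485.6 -61.7]
stop 0.6 [280. 124.] [ 615.9 -192.6]
dark [ 245  176   75   71 4157] [ 626.2 -127.5]
dark [   19   260   530   160 38718] [651.6  30.7]
dark [434 260  54  67 532] [484.  -25.2]
dark [ 501  289   59   60 2350] [418.3  13.4]
dark [ 256  291   52   46 1115] [643.1 -35.9]
```

View pics/w2.png

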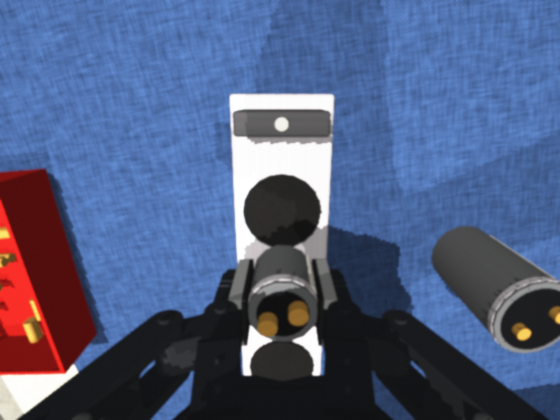

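Cap1 is held at (283,300) over the strip. Pad centre is (282,210), the stop (282,124), and cap4 is off to the right at (490,290).

```bash
python3 - <<'E'
from h import *
im=get('wrist');z=im['state']['position'][2]-4.9
print(onz(im,[282,308],z+36),onz(im,[282.5,318],z+42),im['state']['position'])
E
```

```text
[ 625.89724024 -128.74215251  136.57567554] [ 625.73953841 -128.3550152   142.57567554] [ 626.58971077 -126.47212679  105.47567554]
```

Emit:
servo_tool --pt "0.2 -0.0015 0 0.04 0 0 0" --pt "0.2 -0.0015 0 0.07 0 0 0" --pt "0.2 -0.0015 0 0.083 0 0 0" --pt "0.2 -0.0015 0 0.09 0 0 0" --pt "0.2 -0.0015 0 0.09 0 0 0" --pt "0.2 -0.0015 0 0.09 0 0 0"

```text
clock: 7.88
position: [627.0, -125.4, 15.0]
ee_rot: [-0.644, 0.765, -0.001, 0.001]
contact_force: [0.7, 0.3, 3.2]
gripper_width: 28.7
grasp_force: 59.6
```

Emit:
servo_tool --pt "0.5 0 0 0 0 0 0" --pt "0.9 0 0 0 0 0 0" --pt "0.9 0 0 0 0 0 0" --pt "0.9 0 0 0 0 0 0" --pt "0.9 0 0 -0.03 0 0 0" --pt "0.9 0 0 -0.06 0 0 0" --pt "1 0 0 -0.1 0 0 0" --pt "1 0 0 -0.14 0 0 0"

```text
clock: 8.88
position: [625.4, -125.4, 154.4]
ee_rot: [-0.644, 0.765, 0.0, -0.0]
contact_force: [0.3, 1.2, 0.6]
gripper_width: 85.0
grasp_force: 0.0
```

```bash
python3 - <<'E'
from h import *
delta([492,90,150],-9.8)
E
```

```text
pos [ 625.4 -125.4  154.4] yaw 170.2 j [ 0.06  0.47 -0.06 -0.   -1.04 -0.23] t 8.88 w 85.0 shift [-0.1894  0.1683  0.0044] turn [ 0. -0. -0.]
```

Emit:
servo_tool --pt "1 -0.038 0.034 0 0 0 0" --pt "1 -0.076 0.067 0 0 0 0" --pt "1 -0.114 0.101 0 0 0 0" --pt "1 -0.152 0.135 0 0 0 0" --pt "1 -0.189 0.168 0 0 0 0" --pt "1 -0.189 0.168 0 0 0 0" --pt "1 -0.189 0.168 0 0 0 0"

```text
clock: 9.75
position: [492.6, 89.6, 153.5]
ee_rot: [-0.644, 0.765, -0.0, 0.0]
contact_force: [0.6, 0.7, -0.7]
gripper_width: 85.3
grasp_force: 0.0
```

```bash
python3 - <<'E'
from h import *
im=get('wrist');save(im,'w3')
for d in arm.spot_point('wrist','cap2')[:4]: print(round(d['p'],2),np.round(d['centre']),np.round(onz(im,d['centre'],0)[:2],1))
for d in arm.look_for('wrist','cap2')[:4]: print(round(d['p'],2),np.round(d['box']))
delta([492,90,12],-9.8)
E
```

```text
0.96 [282. 194.] [493.4  91.7]
0.86 [264.  18.] [482.3 -58.5]
0.65 [298. 310.] [497.7 224.6]
0.44 [379. 309.] [409.9 239.2]
0.97 [298. 323.  32.  47.]
0.8 [284. 200.  49.  54.]
pos [492.9  88.7 153.2] yaw 170.1 j [ 0.5   0.25 -0.4   0.   -0.92 -0.68] t 9.9 w 85.4 shift [-0.0011  0.0011  0.1412] turn [ 0.  -0.  -0.1]
```

View pics/w3.png

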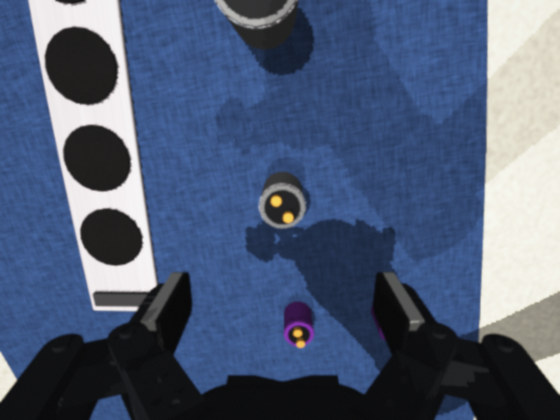

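Cap2's rim centre is at (282,206), grey, with cap4 at the top (258,15). Lowering onto cap2.

Emit:
servo_tool --pt "1 -0.003 0 0.05 0 0 0" --pt "1 -0.003 0 0.1 0 0 0" --pt "1 -0.003 0 0.139 0 0 0" --pt "1 -0.003 0 0.139 0 0 0" --pt "0.4 -0.003 0 0.139 0 0 0" --pt "0.25 -0.003 0 0.139 0 0 0" --pt "0.25 -0.003 0 0.139 0 0 0" --pt "0.25 -0.003 0 0.139 0 0 0" --pt "0.25 -0.003 0 0.139 0 0 0"

```text
clock: 11.02
position: [494.0, 93.0, 16.1]
ee_rot: [-0.644, 0.765, -0.001, 0.002]
contact_force: [-1.1, 0.0, 6.4]
gripper_width: 36.0
grasp_force: 59.5
```

```bash
python3 - <<'E'
from h import *
print(arm.read_state()['grasp_force']);delta([639.5,-50.5,150],-9.8)
E
```

```text
59.54974830150604
pos [494.   93.   16.1] yaw 170.2 j [ 0.51  0.45 -0.55  0.   -0.57 -0.68] t 11.03 w 36.0 shift [ 0.1164 -0.1682 -0.1337] turn [-0.2  0.1 -0. ]
```

Emit:
servo_tool --pt "0.25 0 0 -0.05 0 0 0" --pt "0.25 0 0 -0.1 0 0 0" --pt "0.25 0.029 -0.042 -0.1 0 0 0" --pt "0.25 0.058 -0.084 -0.1 0 0 0" --pt "0.25 0.087 -0.126 -0.1 0 0 0" --pt "0.25 0.116 -0.168 -0.1 0 0 0" --pt "0.25 0.116 -0.168 -0.1 0 0 0" --pt "0.25 0.116 -0.168 -0.1 0 0 0"

```text
clock: 12.02
position: [637.8, -50.4, 114.0]
ee_rot: [-0.644, 0.765, 0.001, -0.0]
contact_force: [-0.4, 0.4, -0.8]
gripper_width: 35.7
grasp_force: 60.4
```

```bash
python3 - <<'E'
from h import *
im=get('wrist');save(im,'w4');delta([639.5,-50.5,26.5],-9.8)
for d in arm.spot_point('wrist','cap1')[:4]: print(round(d['p'],2),np.round(d['centre']),np.round(onz(im,d['centre'],10)[:2],1))
for d in arm.spot_point('wrist','pad1')[:4]: print('pad',round(d['p'],2),np.round(d['centre']),np.round(onz(im,d['centre'],6)[:2],1))
E
```

```text
pos [637.7 -50.  114.3] yaw 170.2 j [ 0.17  0.51 -0.1  -0.   -0.96 -0.35] t 12.07 w 35.9 shift [ 0.0002 -0.002   0.0878] turn [ 0.1  0.  -0. ]
0.83 [466. 163.] [489.  -62.5]
0.8 [282. 255.] [644.4  -8.7]
0.76 [279. 110.] [ 626.8 -126.1]
0.43 [526. 412.] [415.2 226.8]
pad 0.8 [278. 206.] [640.6 -51.8]
pad 0.68 [281. 359.] [665.6 105.6]
```

View pics/w4.png

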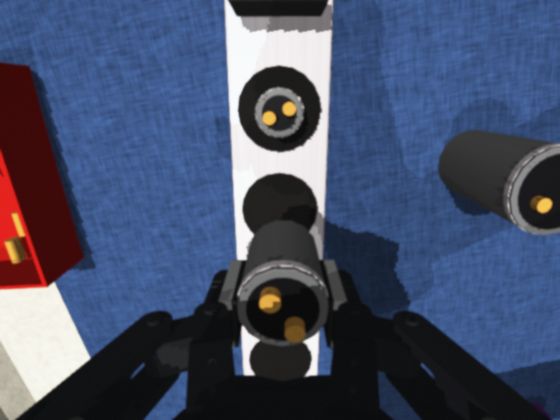

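Cap1 stands centred on its pad at (279,108). Cap2 is held at (282,300) above the next pad at (279,206).

```bash
python3 - <<'E'
from h import *
im=get('wrist');z=im['state']['position'][2]-16.1
print(onz(im,[282,303],z+52),onz(im,[282.5,314],z+58),im['state']['position'])
delta([639.5,-50.5,26.5],-9.8)
E
```

```text
[636.30936691 -57.54895195 150.5728561 ] [636.23641727 -56.86107892 156.5728561 ] [637.87591795 -49.52850433 114.6728561 ]
pos [638.  -49.5 114.7] yaw 170.2 j [ 0.17  0.51 -0.1  -0.   -0.96 -0.35] t 12.22 w 35.4 shift [ 0.0008 -0.0016  0.0882] turn [-0.  0.  0.]
```

```bash
python3 - <<'E'
from h import *
s=arm.read_state();z=s['position'][2]-16.1;print(s['position'])
for c in ['wrist','scene','side']:
  im=get(c)
  for d in arm.spot_point(c,'cap2')[:6]:
    p=onz(im,d['centre'],z)
    if abs(p[0]-638)<40 and abs(p[1]+50)<40: print(c,round(d['p'],2),np.round(d['centre']),np.round(p,1))
im=get('wrist')
im2=get('side');o=np.hstack([cv2.resize(im['color'][220:400,190:370],(400,400)),cv2.resize(im2['color'][140:260,200:320],(400,400))])
cv2.imwrite('pics/held.png',o[:,:,::-1])
E
```

```text
[638.02831413 -49.48458091 114.74978442]
wrist 0.92 [284. 252.] [635.9 -54.   98.6]
scene 0.5 [312. 225.] [635.2 -56.2  98.6]
side 0.74 [256. 190.] [630.5 -55.3  98.6]
```

View pics/held.png

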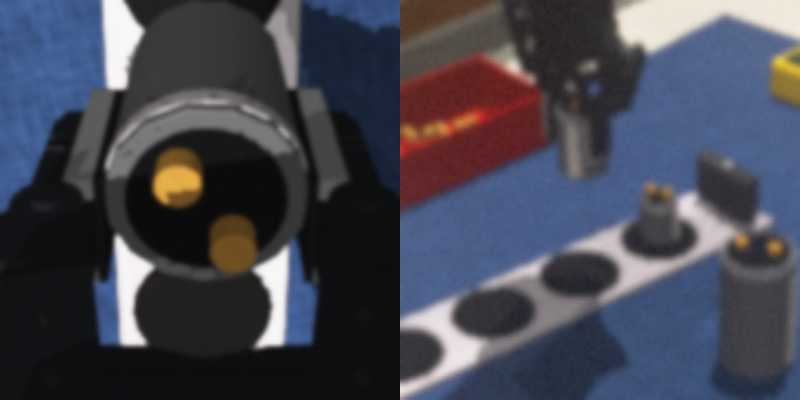

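The held cap2 sits about 6 mm toward −y in the pads, upright in both crops: (200,185) left, (583,140) right. I'll correct for that while lowering.

Emit:
servo_tool --pt "0.25 -0.0055 -0.002 0.04 0 0 0" --pt "0.25 -0.0055 -0.002 0.07 0 0 0" --pt "0.25 -0.0055 -0.002 0.082 0 0 0" --pt "0.25 -0.0055 -0.002 0.087 0 0 0" --pt "0.25 -0.0055 -0.002 0.088 0 0 0" --pt "0.25 -0.0055 -0.002 0.088 0 0 0"

```text
clock: 13.38
position: [642.3, -45.4, 27.5]
ee_rot: [-0.644, 0.765, -0.001, 0.001]
contact_force: [0.8, 0.3, -1.0]
gripper_width: 35.6
grasp_force: 60.4
```

Emit:
servo_tool --pt "0.25 0 0 0.001 0 0 0" --pt "0.25 0 0 0.0015 0 0 0" --pt "0.25 0 0 0.0015 0 0 0"

```text
clock: 13.75
position: [642.1, -45.4, 26.1]
ee_rot: [-0.644, 0.765, -0.001, 0.001]
contact_force: [-1.9, 0.9, 5.1]
gripper_width: 35.6
grasp_force: 60.7
```

Contact. I'll release and retreat, then head for cap3 at (480,-290).

Emit:
servo_tool --pt "0.5 0 0 0 0 0 0" --pt "0.9 0 0 0 0 0 0" --pt "0.9 0 0 0 0 0 0" --pt "0.9 0 0 0 0 0 0" --pt "0.9 0 0 -0.03 0 0 0" --pt "0.9 0 0 -0.06 0 0 0" --pt "1 0 0 -0.1 0 0 0" --pt "1 0 0 -0.14 0 0 0" --pt "1 0 0 -0.17 0 0 0" --pt "1 0 0 -0.17 0 0 0"

```text
clock: 15.0
position: [643.1, -45.3, 198.1]
ee_rot: [-0.644, 0.765, -0.002, 0.003]
contact_force: [-0.1, -0.3, -1.3]
gripper_width: 85.4
grasp_force: 0.0
```

```bash
python3 - <<'E'
from h import *
delta([480,-300,180],-9.8)
E
```

```text
pos [643.1 -45.3 198.1] yaw 170.2 j [ 0.18  0.44  0.01  0.   -1.13 -0.35] t 15.0 w 85.4 shift [0.2788 0.1173 0.0169] turn [-0.4  0.1 -0. ]
```

Emit:
servo_tool --pt "1 0.046 0.02 0 0 0 0" --pt "1 0.093 0.039 0 0 0 0" --pt "1 0.139 0.059 0 0 0 0" --pt "1 0.186 0.078 0 0 0 0" --pt "1 0.232 0.098 0 0 0 0" --pt "1 0.279 0.117 0.01 0 0 0" --pt "1 0.279 0.117 0.017 0 0 0" --pt "1 0.279 0.117 0.017 0 0 0"

```text
clock: 16.0
position: [477.8, -300.1, 176.3]
ee_rot: [-0.644, 0.765, 0.001, -0.001]
contact_force: [-0.5, 0.5, 0.8]
gripper_width: 85.5
grasp_force: 0.0
```

```bash
python3 - <<'E'
from h import *
im=get('wrist');save(im,'w5')
for d in arm.spot_point('wrist','cap3')[:4]: print(round(d['p'],2),np.round(d['centre']),np.round(onz(im,d['centre'],0)[:2],1))
print(im['state']['position'],np.round(onz(im,[280,210],70)))
E
```

```text
0.84 [311. 367.] [482.  -58.9]
0.68 [186. 347.] [ 630.8 -117.3]
0.59 [282. 188.] [ 478.  -297.6]
0.39 [188. 397.] [650.5 -35.1]
[ 477.79854845 -300.11536139  176.329783  ] [ 479. -298.   70.]
```

View pics/w5.png

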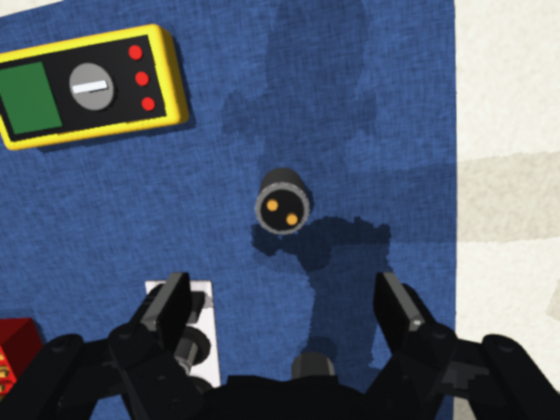

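Cap3's rim is centred at (282,208), and the meter at (90,85) is well clear.

Emit:
servo_tool --pt "1 -0.001 0 0.05 0 0 0" --pt "1 -0.001 0 0.1 0 0 0" --pt "1 -0.001 0 0.148 0 0 0" --pt "1 -0.001 0 0.148 0 0 0" --pt "0.5 -0.001 0 0.148 0 0 0" --pt "0.35 -0.001 0 0.148 0 0 0" --pt "0.35 -0.001 0 0.148 0 0 0" --pt "0.35 -0.001 0 0.148 0 0 0" --pt "0.35 -0.001 0 0.148 0 0 0"

```text
clock: 17.23
position: [480.2, -299.8, 32.3]
ee_rot: [-0.644, 0.765, -0.002, 0.001]
contact_force: [0.1, 2.6, 6.6]
gripper_width: 42.6
grasp_force: 61.0
```

```bash
python3 - <<'E'
from h import *
delta([652.8,26.7,170],-9.8)
E
```

```text
pos [ 480.2 -299.8   32.3] yaw 170.2 j [-0.27  0.5  -0.38  0.   -0.69  0.1 ] t 17.23 w 42.6 shift [-0.351  -0.115  -0.1375] turn [-0.2 -0.  -0. ]
```

Emit:
servo_tool --pt "0.35 0 0 -0.05 0 0 0" --pt "0.35 0 0 -0.09 0 0 0" --pt "0.35 -0.044 -0.014 -0.12 0 0 0" --pt "0.35 -0.088 -0.029 -0.12 0 0 0" --pt "0.35 -0.132 -0.043 -0.12 0 0 0" --pt "0.35 -0.176 -0.058 -0.12 0 0 0" --pt "0.35 -0.22 -0.072 -0.12 0 0 0" --pt "0.35 -0.264 -0.086 -0.12 0 0 0" --pt "0.35 -0.308 -0.101 -0.12 0 0 0" --pt "0.35 -0.351 -0.115 -0.12 0 0 0" --pt "0.35 -0.351 -0.115 -0.12 0 0 0" --pt "0.35 -0.351 -0.115 -0.1 0 0 0"

```text
clock: 18.73
position: [652.9, 27.3, 131.6]
ee_rot: [-0.644, 0.765, -0.001, 0.002]
contact_force: [0.2, -0.7, -3.1]
gripper_width: 42.7
grasp_force: 61.6
```

Emit:
servo_tool --pt "0.35 0 0 0 0 0 0" --pt "0.35 0 0 0 0 0 0"

```text
clock: 18.98
position: [652.1, 26.2, 130.7]
ee_rot: [-0.644, 0.765, -0.0, 0.0]
contact_force: [0.4, 0.1, -1.3]
gripper_width: 42.8
grasp_force: 61.6
```

```bash
python3 - <<'E'
from h import *
im=get('wrist');save(im,'w6');z=im['state']['position'][2]-32.3
for d in arm.spot_point('wrist','cap3')[:5]: print(round(d['p'],2),np.round(d['centre']),np.round(onz(im,d['centre'],z)[:2],1),np.round(onz(im,d['centre'],10)[:2],1))
for d in arm.spot_point('wrist','pad1')[:4]: print('pad',round(d['p'],2),np.round(d['centre']),np.round(onz(im,d['centre'],6)[:2],1))
hsv=cv2.cvtColor(im['color'],cv2.COLOR_RGB2HSV)
m=cv2.inRange(hsv,(8,120,70),(25,255,255));n,l,st,ce=cv2.connectedComponentsWithStats(m)
for i in range(1,n):
  if st[i,4]>30: print('brass',st[i],np.round(onz(im,ce[i],z+76)[:2],1))
delta([652.8,26.7,42.3],-9.8)
E
```

```text
0.92 [474.  62.] [538.  -58.7] [488.  -59.8]
0.79 [280. 251.] [653.5  28.8] [661.5  71.6]
0.78 [277. 112.] [641.3 -50.5] [643.3 -47.6]
0.74 [536. 346.] [490.2 132.9] [416.1 228.1]
pad 0.74 [281. 203.] [653.3  28. ]
brass [544  43  16  19 241] [557.8 -56.7]
brass [263  90  16  17 202] [640.6 -57.4]
brass [  4 111  17  28 277] [720.8 -64.3]
brass [279 114  15  15 189] [637.3 -50.1]
brass [  0 143  19  27 385] [726.3 -55.4]
brass [251 306  21  26 441] [658.2  18.5]
brass [293 332  21  26 417] [645.1  33. ]
pos [652.4  26.5 130.9] yaw 170.1 j [ 0.29  0.51 -0.05  0.   -1.01 -0.46] t 19.12 w 43.1 shift [-0.0002 -0.0002  0.0886] turn [-0.1  0.  -0.1]
```

View pics/w6.png

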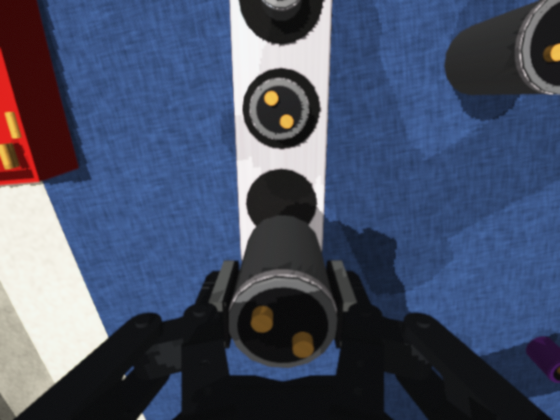

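Cap2 stands centred on its pad at (280,107). The held cap3 is centred over the third pad: terminal midpoint (651.7,25.8), pad (653,27).

Emit:
servo_tool --pt "0.35 0 0 0.04 0 0 0" --pt "0.35 0 0 0.07 0 0 0" --pt "0.35 0 0 0.082 0 0 0" --pt "0.35 0 0 0.087 0 0 0" --pt "0.35 0 0 0.088 0 0 0" --pt "0.35 0 0 0.088 0 0 0"

```text
clock: 19.88
position: [652.8, 27.0, 43.1]
ee_rot: [-0.644, 0.765, -0.001, 0.001]
contact_force: [0.2, -0.4, -1.2]
gripper_width: 42.5
grasp_force: 61.6
```

Emit:
servo_tool --pt "0.35 0 0 0.0005 0 0 0" --pt "0.35 0 0 0.001 0 0 0" --pt "0.35 0 0 0.001 0 0 0"

```text
clock: 20.25
position: [652.7, 27.0, 42.4]
ee_rot: [-0.644, 0.765, -0.001, 0.001]
contact_force: [-1.6, 0.9, 4.8]
gripper_width: 42.9
grasp_force: 61.9
```

Emit:
servo_tool --pt "0.6 0 0 0 0 0 0" --pt "0.9 0 0 0 0 0 0" --pt "0.9 0 0 0 0 0 0" --pt "0.9 0 0 0 0 0 0" --pt "0.9 0 0 -0.03 0 0 0" --pt "0.9 0 0 -0.06 0 0 0" --pt "1 0 0 -0.1 0 0 0" --pt "1 0 0 -0.14 0 0 0" --pt "1 0 0 -0.16 0 0 0" --pt "1 0 0 -0.16 0 0 0"

```text
clock: 21.5
position: [652.9, 27.0, 202.8]
ee_rot: [-0.644, 0.765, -0.001, 0.002]
contact_force: [0.7, 0.4, -1.0]
gripper_width: 85.2
grasp_force: 0.0
```

```bash
python3 - <<'E'
from h import *
delta([483,-56,200],-9.8)
E
```

```text
pos [652.9  27.  202.8] yaw 170.2 j [ 0.29  0.45  0.04  0.   -1.15 -0.46] t 21.5 w 85.2 shift [0.1108 0.1533 0.002 ] turn [-0.2  0.1 -0. ]
```

Emit:
servo_tool --pt "1 0.028 0.038 0 0 0 0" --pt "1 0.055 0.077 0 0 0 0" --pt "1 0.083 0.115 0 0 0 0" --pt "1 0.111 0.153 0 0 0 0" --pt "1 0.111 0.153 0 0 0 0" --pt "1 0.111 0.153 0 0 0 0"

```text
clock: 22.25
position: [482.5, -56.4, 200.2]
ee_rot: [-0.644, 0.765, 0.0, -0.0]
contact_force: [0.2, 0.8, 0.3]
gripper_width: 85.0
grasp_force: 0.0
```

```bash
python3 - <<'E'
from h import *
im=get('wrist');save(im,'w7')
for d in arm.spot_point('wrist','cap4')[:4]: print(round(d['p'],2),np.round(d['centre']),np.round(onz(im,d['centre'],0)[:2],1))
hsv=cv2.cvtColor(im['color'],cv2.COLOR_RGB2HSV)
m=cv2.inRange(hsv,(8,120,70),(25,255,255));n,l,st,ce=cv2.connectedComponentsWithStats(m)
for i in range(1,n):
  if st[i,4]>30: print('brass',st[i],np.round(onz(im,ce[i],96)[:2],1))
delta([483,-56,45],-9.8)
E
```

```text
0.96 [131. 141.] [ 632.7 -126. ]
0.96 [153. 278.] [659.5  37.4]
0.72 [141. 216.] [647.9 -42.9]
0.62 [310. 378.] [492.4 228.9]
brass [113 139  12  12 111] [ 597.  -128.9]
brass [103 145  10  11  80] [ 607.3 -126.3]
brass [289 190  12  13 126] [470.8 -64.7]
brass [263 204  13  12 123] [492.8 -57. ]
brass [105 219  11  12  99] [626.  -66.7]
brass [117 233  12  10  95] [619.9 -53.7]
brass [110 304  10  11  95] [651.3  14.2]
pos [483.1 -56.  200.3] yaw 170.2 j [ 0.22  0.18 -0.37  0.   -1.03 -0.39] t 22.35 w 85.2 shift [-0.     -0.      0.1553] turn [ 0. -0. -0.]
```

View pics/w7.png

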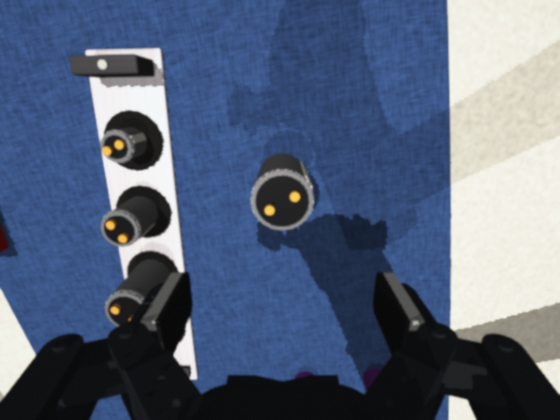

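Cap4's rim is at (282,198), with terminals at (295,197) and (269,210), so the centre is about (482,-60). Caps 1–3 stand on their pads on the left.

Emit:
servo_tool --pt "1 0.004 0 0.05 0 0 0" --pt "1 0.004 0 0.1 0 0 0" --pt "1 0.004 0 0.158 0 0 0" --pt "1 0.004 0 0.158 0 0 0" --pt "0.6 0.004 0 0.158 0 0 0" --pt "0.45 0.004 0 0.158 0 0 0" --pt "0.45 0.004 0 0.158 0 0 0" --pt "0.45 0.004 0 0.158 0 0 0" --pt "0.45 0.004 0 0.158 0 0 0"

```text
clock: 23.48
position: [483.6, -59.9, 45.5]
ee_rot: [-0.644, 0.765, -0.002, 0.002]
contact_force: [-1.3, 1.3, 6.6]
gripper_width: 50.8
grasp_force: 62.6
```

```bash
python3 - <<'E'
from h import *
delta([666,103.5,170],-9.8)
E
```

```text
pos [483.6 -59.9  45.5] yaw 170.2 j [ 0.21  0.38 -0.56  0.   -0.62 -0.38] t 23.48 w 50.8 shift [-0.1923 -0.1526 -0.1234] turn [-0.3  0.1  0. ]
```

Emit:
servo_tool --pt "0.45 0 0 -0.05 0 0 0" --pt "0.45 0 0 -0.1 0 0 0" --pt "0.45 0 0 -0.12 0 0 0" --pt "0.45 -0.035 -0.028 -0.12 0 0 0" --pt "0.45 -0.07 -0.056 -0.12 0 0 0" --pt "0.45 -0.105 -0.083 -0.12 0 0 0" --pt "0.45 -0.14 -0.111 -0.12 0 0 0" --pt "0.45 -0.175 -0.139 -0.12 0 0 0" --pt "0.45 -0.192 -0.153 -0.12 0 0 0" --pt "0.45 -0.192 -0.153 -0.12 0 0 0" --pt "0.45 -0.192 -0.153 -0.12 0 0 0"

```text
clock: 24.85
position: [664.3, 102.3, 163.0]
ee_rot: [-0.644, 0.765, 0.0, -0.0]
contact_force: [-0.4, 0.4, -2.0]
gripper_width: 50.9
grasp_force: 63.6
```

```bash
python3 - <<'E'
from h import *
im=get('wrist');save(im,'w8');z=im['state']['position'][2]-45.5
for d in arm.spot_point('wrist','cap4')[:5]: print(round(d['p'],2),np.round(d['centre']),np.round(onz(im,d['centre'],z)[:2],1),np.round(onz(im,d['centre'],10)[:2],1))
for d in arm.spot_point('wrist','pad1')[:4]: print('pad',round(d['p'],2),np.round(d['centre']),np.round(onz(im,d['centre'],6)[:2],1))
hsv=cv2.cvtColor(im['color'],cv2.COLOR_RGB2HSV)
m=cv2.inRange(hsv,(8,120,70),(25,255,255));n,l,st,ce=cv2.connectedComponentsWithStats(m)
for i in range(1,n):
  if st[i,4]>30 and ce[i][1]>250: print('brass',st[i],np.round(onz(im,ce[i],z+96)[:2],1))
delta([666,103.5,55.5],-9.8)
E
```

```text
0.81 [282. 237.] [663.8 102.1] [671.7 149. ]
0.78 [534. 270.] [498.9 155.9] [412.9 233.4]
0.77 [452. 274.] [555.4 148.7] [501.7 222.2]
0.7 [278.  11.] [644.  -24.2] [640.7 -49.1]
0.61 [279. 113.] [652.5  26.4] [654.1  30.2]
pad 0.82 [282. 194.] [664.9 105.9]
brass [554 281   6  10  48] [566.8  94.4]
brass [465 284  12  20 172] [597.2  91.6]
brass [301 315  22  27 492] [652.7  96.1]
brass [244 340  22  26 467] [674.4 103.6]
pos [664.6 102.  163.3] yaw 170.1 j [ 0.39  0.51  0.04 -0.   -1.1  -0.56] t 25.0 w 50.8 shift [-0.0017 -0.0012  0.1078] turn [-0.   0.  -0.1]
```

View pics/w8.png

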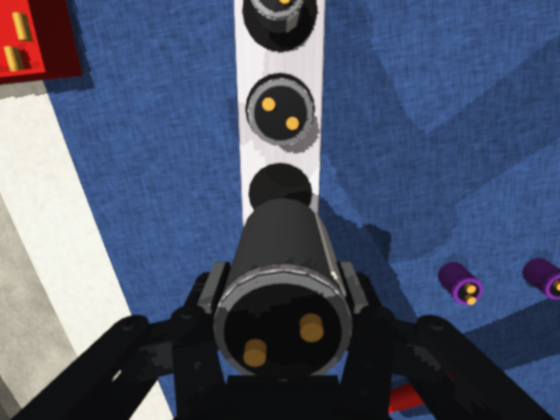

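Cap3 stands centred at (280,108). The held cap4 at (283,320) needs about +2 mm in x and +3 mm in y to reach pad 4.

Emit:
servo_tool --pt "0.45 -0.003 -0.0015 0.05 0 0 0" --pt "0.45 -0.003 -0.0015 0.085 0 0 0" --pt "0.45 -0.003 -0.0015 0.1 0 0 0" --pt "0.45 -0.003 -0.0015 0.105 0 0 0" --pt "0.45 -0.003 -0.0015 0.1065 0 0 0" --pt "0.45 -0.003 -0.0015 0.1065 0 0 0"

```text
clock: 25.75
position: [668.1, 105.6, 57.8]
ee_rot: [-0.644, 0.765, -0.001, 0.001]
contact_force: [-0.0, 0.3, -2.6]
gripper_width: 50.7
grasp_force: 63.7
```

Emit:
servo_tool --pt "0.45 0.0005 0 0.001 0 0 0" --pt "0.45 0.0005 0.0005 0.002 0 0 0" --pt "0.45 0.0005 0.0005 0.0024 0 0 0" --pt "0.45 0.0005 0.0005 0.0024 0 0 0"

```text
clock: 26.25
position: [667.2, 105.0, 55.5]
ee_rot: [-0.644, 0.765, -0.001, 0.001]
contact_force: [-1.3, -0.1, 5.6]
gripper_width: 50.8
grasp_force: 64.5
```

Emit:
servo_tool --pt "0.7 0 0 0 0 0 0" --pt "0.95 0 0 0 0 0 0" --pt "0.95 0 0 0 0 0 0" --pt "0.95 0 0 0 0 0 0" --pt "0.95 0 0 -0.03 0 0 0" --pt "0.95 0 0 -0.06 0 0 0" --pt "1 0 0 -0.1 0 0 0" --pt "1 0 0 -0.14 0 0 0" --pt "1 0.04 0.04 -0.18 0 0 0" --pt "1 0.06 0.06 -0.22 0 0 0" --pt "1 0.06 0.06 -0.22 0 0 0"

```text
clock: 27.62
position: [597.7, 55.2, 279.6]
ee_rot: [-0.644, 0.765, -0.002, 0.004]
contact_force: [0.3, 1.1, -0.1]
gripper_width: 85.6
grasp_force: 0.0
```

```bash
python3 - <<'E'
from h import *
im=get('wrist');save(im,'w9');print(im['state']['position'])
for d in arm.spot_point('wrist','cap4')[:6]: print(round(d['p'],2),np.round(d['centre']),np.round(onz(im,d['centre'],10)[:2],1))
hsv=cv2.cvtColor(im['color'],cv2.COLOR_RGB2HSV)
m=cv2.inRange(hsv,(8,120,70),(25,255,255));n,l,st,ce=cv2.connectedComponentsWithStats(m)
for i in range(1,n):
  if st[i,4]>30: print('brass',st[i],[np.round(onz(im,ce[i],h+10)[:2]) for h in (42,58,76,96)])
E
```

```text
[597.66869573  55.22278974 279.60263832]
0.89 [232.  89.] [643.6 -49.5]
0.75 [237. 156.] [654.2  31.1]
0.73 [232.  16.] [ 625.8 -126.7]
0.68 [373. 266.] [495.7 220.8]
0.63 [430. 268.] [412.8 237.3]
0.59 [244. 213.] [661.5 108.5]
brass [227   0   9  10  38] [array([ 621., -126.]), array([ 619., -122.]), array([ 617., -117.]), array([ 615., -112.])]
brass [217   5   8  11  35] [array([ 631., -124.]), array([ 629., -120.]), array([ 627., -115.]), array([ 624., -110.])]
brass [ 36  10  13  10 102] [array([ 817., -156.]), array([ 807., -151.]), array([ 796., -145.]), array([ 783., -138.])]
brass [ 18  28  35  20 380] [array([ 837., -138.]), array([ 826., -133.]), array([ 814., -127.]), array([ 800., -122.])]
brass [ 15  52  32  19 328] [array([ 851., -117.]), array([ 839., -113.]), array([ 826., -109.]), array([ 812., -104.])]
brass [216  74  10  10  58] [array([646., -59.]), array([644., -58.]), array([640., -57.]), array([637., -55.])]
brass [ 15  79  22   9 155] [array([863., -96.]), array([851., -93.]), array([838., -90.]), array([822., -86.])]
brass [226  88  10  10  64] [array([640.
[... 276 characters left out ...]
, array([834., -68.])]
brass [ 50 111  13  18 172] [array([843., -52.]), array([832., -51.]), array([819., -50.]), array([805., -48.])]
brass [216 155  10  10  81] [array([667.,  26.]), array([663.,  23.]), array([659.,  21.]), array([654.,  18.])]
brass [231 166  10  10  80] [array([652.,  42.]), array([649.,  39.]), array([646.,  35.]), array([642.,  32.])]
brass [233 230  10  10  83] [array([668., 122.]), array([664., 115.]), array([660., 108.]), array([656., 100.])]
brass [215 239  10  11  78] [array([694., 131.]), array([689., 124.]), array([683., 116.]), array([677., 108.])]
brass [439 273  13  12  88] [array([411., 230.]), array([419., 219.]), array([427., 207.]), array([436., 193.])]
```

View pics/w9.png

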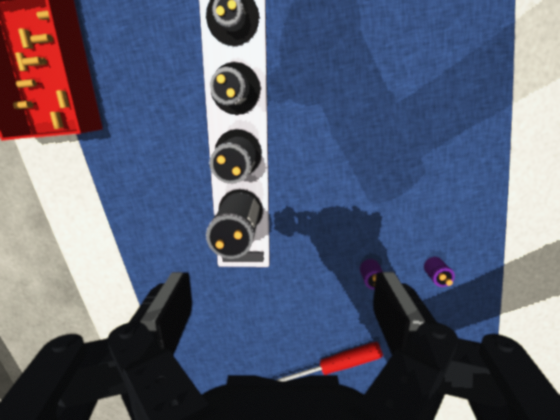

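All four stand upright on their pads, at (230,15), (236,88), (236,157) and (236,222). The measured axes are within about 3 mm of the pad centres, so I'm handing in.

```bash
python3 -c "
from bench import arm
print(arm.job_done())"
```

```text
the job is handed in; nothing more can be done
None
```

I placed all four capacitors upright and centred on their pads, smallest at the tall end stop to largest at the far end, left the multimeter untouched and handed the job in at about 28 s; no verdict came back.

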